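Sweep the bottle caps into the collecting tray

TASK

The meal is over: gently sweep the two loose blue screw caps along the dining table with your fingertips, through the open side of the red collecting tray, until each lies wholly inside on its floor. Do not pinch, press hard on or lift the caps, and leave the salt and pepper shakers, the dishes and everything else standing where they are.

Things in the scene. Friction and masses are not known exactly. Their poses are not given: they have to be found in the camera images.
- cap1: blue plastic screw cap lying flat, a disc 44 mm across and 16 mm high, about 15 g (12 to 23 g); origin at the centre of its underside, z up; the two caps are alike and may be done in any order
- cap2: blue plastic screw cap lying flat, a disc 44 mm across and 16 mm high, about 15 g (12 to 23 g); origin at the centre of its underside, z up; the two caps are alike and may be done in any order
- tray: red collecting tray fixed to the table, origin at the centre of its underside. Its -y side is open: caps enter along its +y. Inside 210 mm wide (x -105 to 105 mm); open edge at y = -75 mm, inner back face at y = 75 mm. Red walls 6 mm thick, 35 mm high on both x sides and the back. Aluminium floor 3 mm above the table; a ramp rises to it from y = -75 to -45 mm. Yaw within 0.3 rad of the world axes
- salt: white salt shaker with a steel top, 37 mm across, 58 mm high, standing somewhere among the caps; origin at the centre of its underside; to be left standing
- pepper: pepper shaker, dark brown wood with a steel top, 37 mm across, 58 mm high, standing somewhere among the caps; origin at the centre of its underside; to be left standing
- plate: white side plate, 150 mm across, 18 mm high, beyond the caps; origin at the centre of its underside; leave alone
- spoon: steel spoon, 150 mm long, lying along its x axis on the table beyond the caps; leave alone
- mug: blue mug, 80 mm across, 75 mm high, handle on its +y side; origin at the centre of its underside; leave alone
- bottle: clear water bottle with a blue cap, 66 mm across, 210 mm high, standing; origin at the centre of its underside; leave alone, its cap is not one of the two
- jar: amber jar with a yellow lid, 68 mm across, 85 mm high, standing; origin at the centre of its underside; leave alone
- bowl: terracotta-coloured bowl, 120 mm across, 50 mm high; origin at the centre of its underside; leave alone

How it is judged (in metres and radians):
At the end, for the whole second after the job is handed in: Both caps lie at rest on the tray floor, not stacked (underside less than 15 mm above the table), each wholly past the tray's open edge (to 3 mm), and the salt and pepper shakers, plate, spoon, mug, bottle, jar and bowl stand within 20 mm of where they began (y of cap1 in the frame of tray between -0.056 and 0.08 m and x of cap1 in the frame of tray between -0.09 and 0.09 m and height (world z) of each of cap1, cap2 below 0.015 m and linear speed of each of cap1, cap2 below 0.02 m/s and y of cap2 in the frame of tray between -0.056 and 0.08 m and x of cap2 in the frame of tray between -0.09 and 0.09 m and distance of each of salt, pepper, plate, spoon, mug, bottle, jar, bowl from where it was at the start of the episode below 0.02 m); the robot touches nothing.
It fails at once if a cap is lifted more than 22 mm off the table (height (world z) of any of cap1, cap2 above 0.022 m).
It fails at once if a cap is pinched or pressed with more than 15 N (contact force between the fingers and cap1 above 15 N or contact force between the fingers and cap2 above 15 N).
It fails at once if the salt or pepper shaker, plate, spoon, mug, bottle, jar or bowl is shifted more than 20 mm (distance of any of salt, pepper, plate, spoon, mug, bottle, jar, bowl from where it was at the start of the episode above 0.02 m).
It fails at once if the salt or pepper shaker, plate, mug, bottle, jar or bowl is tipped (angle between any of salt, pepper, plate, mug, bottle, jar, bowl's own z axis and vertical above 0.35 rad).
It also fails if it takes over 72 s, if anything falls off the work surface, if the arm or the gripper's body presses on something with over 40 N, if the wrist force passes 120 N, or if a joint passes its speed limit or range.

ROBOT

A 6-joint arm with a two-finger parallel gripper is mounted at the origin on the work surface. World frame = base frame: x ahead of the robot, y to its left, z up, the work surface at z = 0. Lengths are in m, angles in degrees, forces in N, time in s.
With the tool pointing down it reaches from about 0.4 to 0.825 m from the base axis. Payload 7 kg.
Tool frame: the origin (TCP) lies on the centre line of the jaws, within the pads' length; the fingertips stand 19 mm ahead of it and the grasp point (between the pads) is the TCP (r.tips_ahead is the distance from the TCP to the fingertips, in m); z points along the fingers, y is the line along which they close (so a half turn about z gives the same grasp; the last joint's range is limited). The gripper opens to 88 mm and grips with 3 to 60 N. Pads are 19 mm wide; open, the fingers measure 130 mm over their backs; the gripper's body (78 mm by 193 mm) begins 47 mm behind the grasp point.
Start: joints at [-55.227, 20.546, 0.682, 0, -70.136, -16.507], TCP at [0.212, -0.641, 0.246] pointing down, gripper open.
Joint ranges: [-176.03, 176.03], [-82.01, 121.73], [-58.28, 71.71], [-173.87, 95.51], [-174.79, -0.11], [-173.66, 173.66]. Speed limits (degrees/s): [136.94, 136.94, 172.46, 180, 180, 180].

INTERFACE

Orientations are given as [roll, pitch, yaw] about the fixed x, y, z axes, in that order (R = Rz(yaw) Ry(pitch) Rx(roll)).
In Python, from plant import r, viewer, close_job gives the robot as it stands. The module is installed in compiled form; this text tells all that it offers.
- The arm moves only by the tool arm_command, never from a script. Its arguments are lists of equal length, an entry for each row: "travel": the shift along the world's x, y, z scaled (see below), a list of three; "delta_rot": the turn, a rotation vector about the world's x, y, z scaled (see below), a list of three. In form: {"travel": [[dx, dy, dz], ...], "delta_rot": [[rx, ry, rz], ...]}. A call has 1 to 20 rows; each row is the pose to reach, as a shift and turn from the pose commanded when the call began; what a row does not reach only later rows make up. The controller multiplies each number of a shift by 0.5 m and each number of a turn by 90 degrees. A row lasts 1/8 s, in which the tool goes at most 62.5 mm and 10.7 degrees, less where a joint would pass 70% of its speed; a pose out of reach is approached as far as the arm can. A call with a number of a shift or a turn outside -1 to 1 is refused whole. A call with a gripper value outside its range is refused whole. "grip" is the opening, from 0 (shut) to 1 (fully open), set as the call begins (left out, the last holds). The fingers move at their own pace and stop on an object; "newtons" is the grip in N (left out, the last holds). Time passes only in rows, so rows that repeat a pose let the fingers close. It gives the time, the measured TCP pose, the force, the opening and the grip force at its end, in the units of the state.
- r.get_state(): the state, without advancing time (a new reading comes with each control period).
- viewer.capture(name): name is "side" or "top" or "wrist"; returns a dict with "img" (400x640x3 uint8, red, green, blue), "camera_matrix" (3x3 intrinsics, pixels), "distortion" ([k1, k2, p1, p2, k3] as OpenCV has them; the pictures are not rectified), "R" (3x3) and "t" (3): a world point X has camera coordinates R X + t; the wrist camera has in their place "mount" (4x4, takes a point from camera to tool coordinates, whose origin is the TCP and whose axes are the flange's). Camera axes: x right, y down, z forward; pixel columns grow to the right and rows downward; lengths in m; the calibration is good to about 2 mm. A picture is of the moment at which its call begins: read the wrist's pose just before it. There is no depth.
- close_job(): hands the job in; it is judged then, once.
The state is a dict: "time_s": time; "joints": joint angles; "qd": joint speeds; "joint_torque": joint torques, N m; "tcp_pos": TCP position; "eef_rot": TCP orientation; "contact_force": force on the tool from outside, world axes, zero at the start; "moment": the same for the moment, N m; "gripper_width": finger opening in m; "gripper_force": force on a finger pad.
Only numpy, scipy, OpenCV 4.12 (cv2) and the standard library are available. Lean on these libraries where they do the work, as an engineer would, in place of code of your own. Each camera call takes 0.05 s, during which the arm holds its last target. There are 200 camera calls.

## Working session

There is one attempt and no reset: what is moved stays moved. The work goes in short steps, Python scripts to look and compute and a tool call to move; the robot and the scene stay as the last step left them, time stands still between calls to the robot, and variables do not carry over. Pictures are saved under pics/ and viewed, at most 10 in all, crops included, and the job is handed in when it is done.

Besides the shell and the picture viewer there is one more tool, called after ">>>" by a JSON object that holds its "op" and its "data", one argument or row to a line. arm_command: Moves the arm, as the interface text tells. Shifts and turns lie within -1 to 1; 1 stands for 0.5 m of shift or 90 degrees of turn. Its arguments: {"type":"object","properties":{"travel":{"type":"array"},"delta_rot":{"type":"array"},"grip":{"type":"number"},"newtons":{"type":"number"}},"required":["travel","delta_rot"]}

```bash
mkdir -p pics; cat > h.py <<'E'
import numpy as np, cv2
from plant import r, viewer, close_job
def cap(n, f=None):
    c=viewer.capture(n)
    if f: cv2.imwrite('pics/'+f, c['img'][:,:,::-1])
    return c
def ray(c,uv,z):
    p=cv2.undistortPoints(np.array(uv,float).reshape(-1,1,2),np.array(c['camera_matrix'],float),np.array(c['distortion'],float)).reshape(-1,2)
    R=np.array(c['R']);t=np.array(c['t']);o=-R.T@t
    d=np.c_[p,np.ones(len(p))]@R
    return o+d*((z-o[2])/d[:,2])[:,None]
def proj(c,X):
    return cv2.projectPoints(np.array(X,float).reshape(-1,3),cv2.Rodrigues(np.array(c['R']))[0],np.array(c['t'],float),np.array(c['camera_matrix'],float),np.array(c['distortion'],float))[0].reshape(-1,2)
def blobs(c,lo,hi,amin=30):
    h=cv2.cvtColor(c['img'],cv2.COLOR_RGB2HSV); m=cv2.inRange(h,np.array(lo),np.array(hi))
    n,l,s,ce=cv2.connectedComponentsWithStats(m)
    return [(s[i].tolist(),ce[i].round(1).tolist()) for i in range(1,n) if s[i][4]>=amin],l
E
python3 - <<'E'
from h import *
c=cap('top','top0.png'); s=cap('side','side0.png')
for k in(c,s):
    R=np.array(k['R']);print(-R.T@np.array(k['t']),R[2])
for b in blobs(c,(100,100,50),(130,255,255))[0]: print('blue',b,ray(c,b[1],.016)[0].round(3))
for b in blobs(c,(0,150,80),(6,255,255))[0]+blobs(c,(174,150,80),(180,255,255))[0]: print('red',b,ray(c,b[1],.03)[0].round(3))
E
```

```text
[ 0.5494722  -0.06066924  1.20576116] [ 0.0617364   0.00344132 -0.99808656]
[ 0.45845684 -0.97531663  0.60740018] [ 0.14280377  0.84785544 -0.51063513]
blue ([188, 101, 15, 15, 165], [195.3, 108.2]) [0.827 0.231 0.016]
blue ([417, 143, 37, 34, 788], [434.3, 160.2]) [ 0.713 -0.331  0.016]
blue ([267, 263, 18, 19, 262], [275.3, 272.3]) [0.447 0.034 0.016]
blue ([353, 268, 18, 18, 262], [361.2, 276.6]) [ 0.441 -0.163  0.016]
red ([524, 110, 101, 144, 1813], [534.7, 177.2]) [ 0.676 -0.564  0.03 ]
red ([111, 196, 87, 108, 711], [134.7, 253.8]) [0.484 0.358 0.03 ]
```

View pics/top0.png

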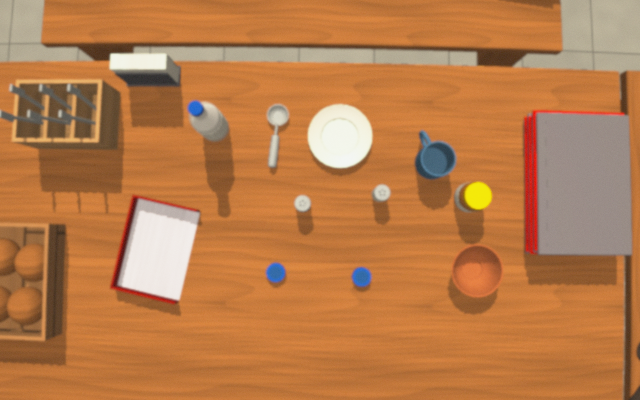

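View pics/side0.png

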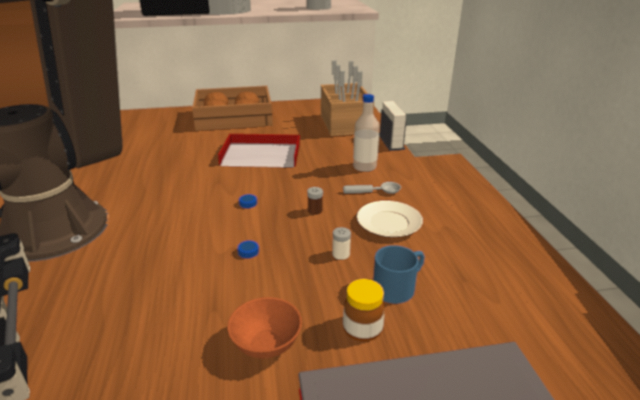

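The top view (up is +x, left is +y) shows the caps at (275,272) and (361,277). The tray is on the left with its open side facing right, corners at about (135,197), (199,210), (179,302) and (112,288). The shakers stand at (302,203) and (382,192). The side view agrees. Next I'll work out the tray pose and refine the positions.

```bash
python3 - <<'E'
from h import *
c=cap('top'); s=cap('side')
h=cv2.cvtColor(c['img'],cv2.COLOR_RGB2HSV)
m=cv2.inRange(h,np.array((0,0,150)),np.array((180,60,255)))
n,l,st,ce=cv2.connectedComponentsWithStats(m)
for i in range(1,n):
    if st[i][4]>2000 and st[i][0]<220 and st[i][1]>150:
        pts=cv2.findContours((l==i).astype(np.uint8),0,1)[0][0]
        w=ray(c,pts.reshape(-1,2),.003)[:,:2].astype(np.float32)
        R=cv2.minAreaRect(w); print('floor',R, cv2.boxPoints(R).round(3).tolist())
corner=[(135,197),(199,210),(179,302),(112,288)]
print('wall tops',ray(c,corner,.035).round(3).tolist())
for k,nm in((c,'top'),(s,'side')):
    for b in blobs(k,(105,170,60),(128,255,255),60)[0]: print(nm,b,ray(k,b[1],.016 if nm=='top' else .010)[0].round(3))
print('shakers',ray(c,[(302,203),(382,192)],.058).round(3).tolist())
print('bottle',ray(c,[(195,108)],.21).round(3),'bowl',ray(c,[(477,271)],.05).round(3),'plate',ray(c,[(340,136)],.018).round(3))
print(r.get_state()['eef_rot'],r.tips_ahead)
E
```

```text
floor ((0.49533528089523315, 0.3120439648628235), (0.1509430855512619, 0.2105778157711029), 77.98883819580078) [[0.37700000405311584, 0.25999999046325684], [0.5830000042915344, 0.2160000056028366], [0.6140000224113464, 0.36399999260902405], [0.40799999237060547, 0.40799999237060547]]
wall tops [[0.614, 0.36, 0.035], [0.587, 0.21, 0.035], [0.377, 0.251, 0.035], [0.405, 0.407, 0.035]]
top ([189, 102, 13, 13, 129], [195.2, 108.1]) [0.828 0.232 0.016]
top ([268, 264, 16, 17, 209], [275.4, 272.1]) [0.448 0.034 0.016]
top ([353, 269, 17, 16, 209], [361.1, 276.6]) [ 0.441 -0.163  0.016]
side ([240, 196, 16, 11, 143], [247.5, 201.0]) [0.446 0.03  0.01 ]
side ([239, 242, 18, 15, 222], [247.6, 249.0]) [ 0.44  -0.168  0.01 ]
shakers [[0.606, -0.026, 0.058], [0.633, -0.204, 0.058]]
bottle [[0.783 0.184 0.21 ]] bowl [[ 0.459 -0.421  0.05 ]] plate [[ 0.765 -0.11   0.018]]
[ 1.79939465e+02 -6.95524130e-03 -1.61739895e+02] 0.019
```

>>> {"op": "arm_command", "data": {
  "travel": [
    [0.03,0.09,0],
    [0.06,0.18,0],
    [0.1,0.28,0],
    [0.14,0.4,0],
    [0.18,0.52,0],
    [0.216,0.622,0],
    [0.216,0.622,0]
  ],
  "delta_rot": [
    [0,0,0.05],
    [0,0,0.1],
    [0,0,0.15],
    [0,0,0.2],
    [0,0,0.25],
    [0,0,0.3],
    [0,0,0.3]
  ],
  "grip": 0.32
}}

```text
time_s: 1.08
tcp_pos: [0.3206, -0.3272, 0.2462]
eef_rot: [-179.9, 0.1, -134.4]
contact_force: [-0.3, 0.4, 0.6]
gripper_width: 0.0293
gripper_force: 0.0
```

>>> {"op": "arm_command", "data": {
  "travel": [
    [0.04,0.1,0],
    [0.08,0.2,0],
    [0.12,0.3,0],
    [0.16,0.4,-0.05],
    [0.19,0.5,-0.1],
    [0.216,0.612,-0.15],
    [0.216,0.612,-0.2],
    [0.216,0.612,-0.2],
    [0.216,0.612,-0.2]
  ],
  "delta_rot": [
    [0,0,0.05],
    [0,0,0.1],
    [0,0,0.15],
    [0,0,0.2],
    [0,0,0.25],
    [0,0,0.288],
    [0,0,0.288],
    [0,0,0.288],
    [0,0,0.288]
  ]
}}

```text
time_s: 2.2
tcp_pos: [0.428, -0.0246, 0.1463]
eef_rot: [-180.0, -0.0, -108.9]
contact_force: [0.4, 0.2, -0.4]
gripper_width: 0.0279
gripper_force: 0.0
```

```bash
python3 - <<'E'
from h import *
s=r.get_state();print(s['time_s'],s['tcp_pos'],s['eef_rot'],s['gripper_width'],s['contact_force'])
c=cap('wrist','w1.png')
E
```

```text
2.2 [ 0.42798454 -0.02464546  0.14627659] [-1.79970860e+02 -3.71534866e-03 -1.08882796e+02] 0.027910756188252984 [ 0.42659628  0.18960896 -0.36588881]
```

View pics/w1.png

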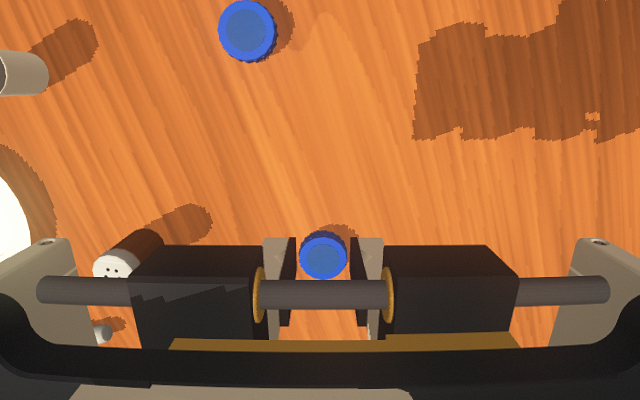

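The wrist view looks back toward -y. Cap1 is at (323,257), centred in the finger gap, and cap2 is at (247,30). I'll lower the fingers and start the push.

>>> {"op": "arm_command", "data": {
  "travel": [
    [0,0,-0.06],
    [0,0,-0.12],
    [0,0,-0.18],
    [0,0,-0.22],
    [0,0,-0.242],
    [0,0,-0.242],
    [0,0,-0.242]
  ],
  "delta_rot": [
    [0,0,0],
    [0,0,0],
    [0,0,0],
    [0,0,0],
    [0,0,0],
    [0,0,0],
    [0,0,0]
  ]
}}

```text
time_s: 3.12
tcp_pos: [0.4282, -0.0239, 0.0254]
eef_rot: [-179.9, 0.1, -108.8]
contact_force: [-0.6, 0.4, 1.2]
gripper_width: 0.028
gripper_force: 0.0
```

>>> {"op": "arm_command", "data": {
  "travel": [
    [0.007,0.019,0],
    [0.013,0.038,0],
    [0.019,0.057,0],
    [0.026,0.076,0],
    [0.032,0.095,0],
    [0.039,0.114,0],
    [0.045,0.133,0],
    [0.052,0.152,0],
    [0.058,0.17,0],
    [0.064,0.189,0],
    [0.071,0.208,0],
    [0.077,0.227,0],
    [0.084,0.246,0],
    [0.09,0.265,0],
    [0.097,0.284,0],
    [0.103,0.303,0],
    [0.103,0.303,0]
  ],
  "delta_rot": [
    [0,0,0],
    [0,0,0],
    [0,0,0],
    [0,0,0],
    [0,0,0],
    [0,0,0],
    [0,0,0],
    [0,0,0],
    [0,0,0],
    [0,0,0],
    [0,0,0],
    [0,0,0],
    [0,0,0],
    [0,0,0],
    [0,0,0],
    [0,0,0],
    [0,0,0]
  ]
}}

```text
time_s: 5.25
tcp_pos: [0.4794, 0.1283, 0.0245]
eef_rot: [-180.0, 0.0, -108.8]
contact_force: [-0.4, 0.4, -0.1]
gripper_width: 0.0278
gripper_force: 0.0
```

```bash
python3 - <<'E'
from h import *
s=r.get_state();print(s['time_s'],s['tcp_pos'],s['eef_rot'],s['contact_force'])
c=cap('side','s1.png')
for b in blobs(c,(105,170,60),(128,255,255),40)[0]: print(b,ray(c,b[1],.010)[0].round(3))
E
```

```text
5.25 [0.47938935 0.12828619 0.02452814] [-1.79987607e+02  1.33234574e-02 -1.08771737e+02] [-0.43265183  0.36673811 -0.09733045]
([364, 95, 9, 7, 47], [367.7, 97.7]) [0.936 0.737 0.01 ]
([253, 173, 9, 9, 60], [257.5, 177.2]) [0.477 0.151 0.01 ]
([239, 242, 18, 15, 223], [247.6, 249.1]) [ 0.44  -0.168  0.01 ]
```

View pics/s1.png

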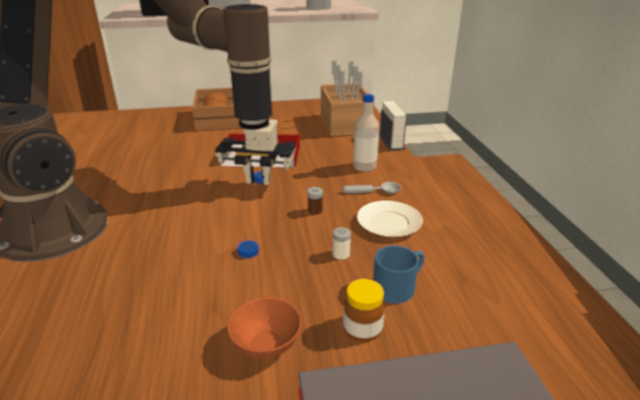

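The side view shows cap1 at (257,177), seated in the gap ahead of the fingers, with the shakers unmoved. I'll carry on over the ramp.

>>> {"op": "arm_command", "data": {
  "travel": [
    [0.007,0.019,0],
    [0.013,0.038,0],
    [0.019,0.057,0.001],
    [0.026,0.076,0.002],
    [0.032,0.095,0.003],
    [0.039,0.114,0.003],
    [0.045,0.133,0.003],
    [0.052,0.152,0.003],
    [0.058,0.17,0.003],
    [0.064,0.189,0.003],
    [0.071,0.208,0.003],
    [0.077,0.227,0.003],
    [0.084,0.246,0.003],
    [0.09,0.265,0.003],
    [0.097,0.284,0.003],
    [0.103,0.303,0.003],
    [0.103,0.303,0.003]
  ],
  "delta_rot": [
    [0,0,0],
    [0,0,0],
    [0,0,0],
    [0,0,0],
    [0,0,0],
    [0,0,0],
    [0,0,0],
    [0,0,0],
    [0,0,0],
    [0,0,0],
    [0,0,0],
    [0,0,0],
    [0,0,0],
    [0,0,0],
    [0,0,0],
    [0,0,0],
    [0,0,0]
  ]
}}

```text
time_s: 7.42
tcp_pos: [0.5309, 0.28, 0.026]
eef_rot: [-180.0, 0.0, -108.8]
contact_force: [-0.4, -0.5, 0.4]
gripper_width: 0.0282
gripper_force: 0.0
```

>>> {"op": "arm_command", "data": {
  "travel": [
    [-0.013,-0.038,0],
    [-0.026,-0.076,0.02],
    [-0.032,-0.095,0.08],
    [-0.032,-0.095,0.16],
    [-0.032,-0.095,0.24],
    [-0.032,-0.095,0.24]
  ],
  "delta_rot": [
    [0,0,0],
    [0,0,0],
    [0,0,0],
    [0,0,0],
    [0,0,0],
    [0,0,0]
  ]
}}

```text
time_s: 8.18
tcp_pos: [0.5158, 0.2314, 0.1504]
eef_rot: [-179.8, 0.3, -108.8]
contact_force: [0.7, -0.9, -0.3]
gripper_width: 0.028
gripper_force: 0.0
```

```bash
python3 - <<'E'
from h import *
s=r.get_state();print(s['time_s'],s['tcp_pos'],s['eef_rot'],s['contact_force'])
c=cap('side')
for b in blobs(c,(105,170,60),(128,255,255),40)[0]: print(b,ray(c,b[1],.010)[0].round(3))
E
```

```text
8.175 [0.51576291 0.23137075 0.15036297] [-179.78132798    0.34643187 -108.83445276] [ 0.68741218 -0.94738268 -0.29285303]
([364, 95, 9, 6, 46], [367.7, 97.6]) [0.936 0.739 0.01 ]
([270, 148, 11, 8, 66], [275.0, 151.3]) [0.538 0.307 0.01 ]
([239, 242, 18, 15, 224], [247.6, 249.0]) [ 0.44  -0.168  0.01 ]
```

>>> {"op": "arm_command", "data": {
  "travel": [
    [-0.02,-0.08,0.02],
    [-0.04,-0.18,0.02],
    [-0.05,-0.28,0.02],
    [-0.07,-0.38,0.02],
    [-0.09,-0.48,0.02],
    [-0.11,-0.58,0.02],
    [-0.13,-0.68,0.02],
    [-0.14,-0.78,0.02],
    [-0.15,-0.87,0.02],
    [-0.15,-0.916,0],
    [-0.15,-0.916,-0.08],
    [-0.15,-0.916,-0.16],
    [-0.15,-0.916,-0.22],
    [-0.15,-0.916,-0.242],
    [-0.15,-0.916,-0.242],
    [-0.15,-0.916,-0.242]
  ],
  "delta_rot": [
    [0,0,0.02],
    [0,0,0.04],
    [0,0,0.06],
    [0,0,0.08],
    [0,0,0.1],
    [0,0,0.12],
    [0,0,0.14],
    [0,0,0.16],
    [0,0,0.18],
    [0,0,0.196],
    [0,0,0.196],
    [0,0,0.196],
    [0,0,0.196],
    [0,0,0.196],
    [0,0,0.196],
    [0,0,0.196]
  ]
}}

```text
time_s: 10.22
tcp_pos: [0.4401, -0.2266, 0.026]
eef_rot: [-179.9, -0.0, -91.2]
contact_force: [1.0, 1.1, 0.6]
gripper_width: 0.0278
gripper_force: 0.0
```

```bash
python3 - <<'E'
from h import *
s=r.get_state();print(s['time_s'],s['tcp_pos'],s['eef_rot'],s['contact_force'])
c=cap('side','s2.png')
for b in blobs(c,(105,170,60),(128,255,255),40)[0]: print(b,ray(c,b[1],.010)[0].round(3))
c=cap('top')
for b in blobs(c,(105,170,60),(128,255,255),40)[0]: print('top',b,ray(c,b[1],.016)[0].round(3))
E
```

```text
10.225 [ 0.44011631 -0.22659237  0.02602898] [-1.79914975e+02 -1.30850372e-02 -9.11629830e+01] [1.01043891 1.10407764 0.62797274]
([364, 95, 9, 7, 46], [367.6, 97.7]) [0.936 0.737 0.01 ]
([270, 148, 11, 7, 65], [275.0, 151.3]) [0.538 0.307 0.01 ]
([240, 247, 15, 10, 119], [246.8, 251.7]) [ 0.438 -0.177  0.01 ]
top ([189, 102, 13, 13, 129], [195.1, 108.1]) [0.828 0.232 0.016]
top ([152, 223, 16, 16, 200], [159.7, 230.2]) [0.539 0.306 0.016]
```

View pics/s2.png

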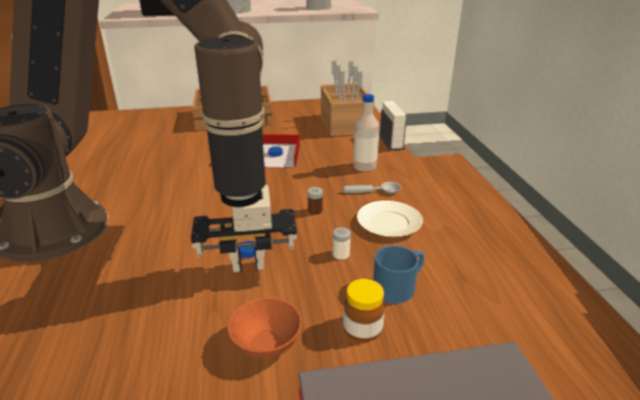

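Cap1 lies in the tray at (275,151). Cap2 sits centred ahead of the fingers at (247,251).

>>> {"op": "arm_command", "data": {
  "travel": [
    [0,0.026,0],
    [0.001,0.052,0],
    [0.001,0.078,0],
    [0.002,0.104,0],
    [0.002,0.13,0],
    [0.003,0.156,0],
    [0.003,0.182,0],
    [0.004,0.208,0],
    [0.004,0.234,0],
    [0.005,0.26,0],
    [0.005,0.286,0],
    [0.006,0.312,0],
    [0.006,0.338,0],
    [0.007,0.364,0],
    [0.007,0.39,0],
    [0.008,0.416,0],
    [0.008,0.442,0],
    [0.009,0.468,0],
    [0.01,0.494,0],
    [0.01,0.52,0]
  ],
  "delta_rot": [
    [0,0,0],
    [0,0,0],
    [0,0,0],
    [0,0,0],
    [0,0,0],
    [0,0,0],
    [0,0,0],
    [0,0,0],
    [0,0,0],
    [0,0,0],
    [0,0,0],
    [0,0,0],
    [0,0,0],
    [0,0,0],
    [0,0,0],
    [0,0,0],
    [0,0,0],
    [0,0,0],
    [0,0,0],
    [0,0,0]
  ]
}}

```text
time_s: 12.82
tcp_pos: [0.4446, 0.0344, 0.0251]
eef_rot: [-180.0, -0.0, -91.2]
contact_force: [0.1, -0.6, 0.8]
gripper_width: 0.0281
gripper_force: 0.2
```

```bash
python3 - <<'E'
from h import *
s=r.get_state();print(s['time_s'],s['tcp_pos'],s['contact_force'])
c=cap('side')
for b in blobs(c,(105,170,60),(128,255,255),20)[0]: print(b,ray(c,b[1],.010)[0].round(3))
E
```

```text
12.825 [0.44457132 0.03441158 0.02505416] [ 0.06347247 -0.61533028  0.7643675 ]
([364, 95, 9, 6, 46], [367.7, 97.6]) [0.936 0.739 0.01 ]
([270, 148, 11, 6, 52], [274.8, 150.6]) [0.538 0.312 0.01 ]
([241, 191, 11, 11, 100], [245.6, 196.0]) [0.442 0.055 0.01 ]
```

>>> {"op": "arm_command", "data": {
  "travel": [
    [0,0.026,0],
    [0.001,0.052,0],
    [0.001,0.078,0],
    [0.002,0.104,0],
    [0.002,0.13,0],
    [0.003,0.156,0],
    [0.003,0.182,0],
    [0.004,0.208,0.001],
    [0.004,0.234,0.002],
    [0.005,0.26,0.002],
    [0.005,0.286,0.002],
    [0.006,0.312,0.002],
    [0.006,0.338,0.002],
    [0.007,0.364,0.002],
    [0.007,0.39,0.002],
    [0.008,0.416,0.002],
    [0.008,0.442,0.002],
    [0.009,0.468,0.002],
    [0.01,0.494,0.002],
    [0.01,0.515,0.002]
  ],
  "delta_rot": [
    [0,0,0],
    [0,0,0],
    [0,0,0],
    [0,0,0],
    [0,0,0],
    [0,0,0],
    [0,0,0],
    [0,0,0],
    [0,0,0],
    [0,0,0],
    [0,0,0],
    [0,0,0],
    [0,0,0],
    [0,0,0],
    [0,0,0],
    [0,0,0],
    [0,0,0],
    [0,0,0],
    [0,0,0],
    [0,0,0]
  ]
}}

```text
time_s: 15.38
tcp_pos: [0.4496, 0.292, 0.0261]
eef_rot: [-180.0, 0.0, -91.2]
contact_force: [0.2, -1.0, 2.0]
gripper_width: 0.0281
gripper_force: 0.9
```

>>> {"op": "arm_command", "data": {
  "travel": [
    [0,-0.03,0],
    [0,-0.07,0.01],
    [0,-0.12,0.06],
    [0,-0.2,0.14],
    [0,-0.3,0.24],
    [0,-0.4,0.32],
    [0,-0.5,0.36],
    [0,-0.6,0.36],
    [0,-0.7,0.36],
    [0,-0.7,0.36]
  ],
  "delta_rot": [
    [0,0,0],
    [0,0,0],
    [0,0,0],
    [0,0,0],
    [0,0,0],
    [0,0,0],
    [0,0,0],
    [0,0,0],
    [0,0,0],
    [0,0,0]
  ]
}}

```text
time_s: 16.62
tcp_pos: [0.4479, -0.0626, 0.2062]
eef_rot: [180.0, 0.0, -91.5]
contact_force: [-0.5, 0.3, -1.0]
gripper_width: 0.0279
gripper_force: 0.0
```

```bash
python3 - <<'E'
from h import *
s=r.get_state();print(s['time_s'],s['tcp_pos'],s['contact_force'])
o=np.array([.4953,.312]);ex=np.array([.978,-.208]);ey=np.array([.208,.978])
c=cap('top','t2.png')
for b in blobs(c,(105,170,60),(128,255,255),40)[0]:
    w=ray(c,b[1],.019)[0];d=w[:2]-o;print('top',b,w.round(3),'tray',(d@ex).round(3),(d@ey).round(3))
c=cap('side')
for b in blobs(c,(105,170,60),(128,255,255),20)[0]: print(b,ray(c,b[1],.013)[0].round(3))
E
```

```text
16.625 [ 0.44788074 -0.06262934  0.20617332] [-0.54793951  0.27812508 -0.95446136]
top ([189, 102, 13, 13, 130], [195.2, 108.1]) [0.827 0.231 0.019] tray 0.341 -0.01
top ([152, 223, 17, 16, 205], [159.8, 230.3]) [0.539 0.305 0.019] tray 0.044 0.002
top ([146, 261, 16, 16, 202], [153.2, 268.6]) [0.45  0.318 0.019] tray -0.045 -0.004
([364, 95, 9, 6, 45], [367.6, 97.6]) [0.934 0.73  0.013]
([239, 149, 11, 7, 62], [244.3, 151.8]) [0.447 0.312 0.013]
([270, 148, 11, 7, 65], [275.0, 151.3]) [0.537 0.3   0.013]
```

View pics/t2.png

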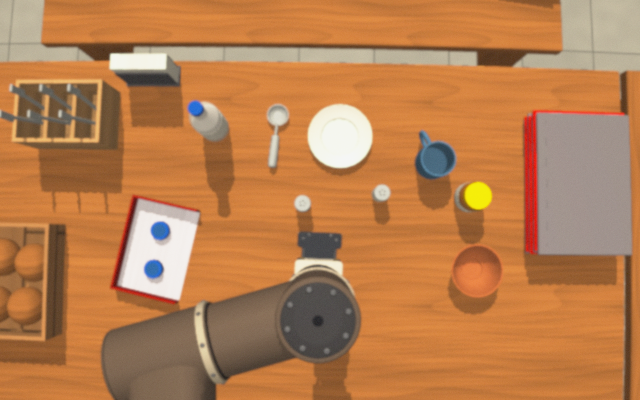

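Both caps lie inside the tray, at (160,230) and (153,269). Everything else is where it started, and the arm is clear.

```bash
python3 -c "
from plant import close_job
print(close_job())"
```

```text
the job is handed in; nothing more can be done
None
```

I swept both caps onto the tray floor without moving the shakers or dishes, and handed the job in at about 17 s; the hand-in call returned no verdict.

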